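# Hold a heat sink over its chip for the gap camera

## Robot

A 7-joint arm with a two-finger parallel gripper is mounted at the origin on the work surface. World frame = base frame: x ahead of the robot, y to its left, z up, the work surface at z = 0. Lengths are in mm, angles in rad, forces in N, time in s.
With the tool pointing down it reaches from about 400 to 850 mm from the base axis. Payload 6.9 kg.
Tool frame: the origin (TCP) lies midway between the tips of the shut fingers; the grasp point (between the pads) lies 19 mm behind it (manip.pinch_z is the distance from the TCP to the grasp point, in mm); z points along the fingers, x is the direction in which the jaws open and shut, and the axes are right-handed (so a half turn about z gives the same grasp; the last joint's range is limited). The gripper opens to 85 mm and grips with 20 to 120 N. Pads are 22 mm wide; open, the fingers measure 114 mm over their backs; the gripper's body (76 mm by 85 mm) begins 54 mm behind the grasp point. The pads swing forward as they close: fully open they stand 13 mm farther back than shut.
Start: joints at [0.105, 0.507, -0.238, 1.5, 0.126, 1.149, -0.155], TCP at [624.989, -0.025, 231.275] pointing down, gripper open.
Joint ranges: [-3.08, 3.08], [-0.24, 2.05], [-1.43, 1.35], [0, 2.5], [-1.52, 4.66], [0.17, 1.96], [-2.89, 2.89]. Speed limits (rad/s): [2.39, 2.39, 3.14, 3.14, 3.14, 3.14, 3.14].

## Interface

Orientations are given as a unit quaternion [x, y, z, w].
In Python, from station import sensors, optics, manip gives the robot as it stands.
- The arm moves only by the tool play_rows, never from a script. Its argument "plan" is text: rows parted by semicolons, each of 4 numbers parted by spaces: the shift along the tool's x, y, z in units of 40 mm (1.0 is 40 mm), then the turn about the tool's z in units of 10 degrees (1.0 is 10 degrees). A call has 1 to 5 rows; each row is the pose to reach, as a shift and turn from the pose measured when the call began, along the tool's axes at that moment; what a row does not reach only later rows make up. A row lasts 1/8 s, in which the tool goes at most 62.5 mm and 10.7 degrees, less where a joint would pass 70% of its speed; a pose out of reach is approached as far as the arm can. A call with a gripper value outside its range is refused whole. "fingers" is the closure in counts, from 0 (fully open) to 255 (shut), set as the call begins (left out, the last holds). The fingers move at their own pace and stop on an object; "grip_force" is the grip in N (left out, the last holds). Time passes only in rows, so rows that repeat a pose let the fingers close. It gives the time, the measured TCP pose, the force and the opening at its end, in the units of the state.
- sensors.get_state(): the state, without advancing time (a new reading comes with each control period).
- optics.read_camera(name): name is "scene" or "side" or "wrist"; returns the picture (400x640x3 uint8, blue, green, red); there is no depth.
- optics.camera_params(name): a dict with "fx", "fy", "cx", "cy" (pixels), "R" (3x3) and "t" (3): a world point X has camera coordinates R X + t. Camera axes: x right, y down, z forward; pixel columns grow to the right and rows downward; lengths in mm; the calibration is good to about 2 mm. A picture is of the moment at which its call begins: read the wrist's pose just before it. camera_params takes no time and is no camera call; for the wrist camera it gives the pose at the moment of the call.
- manip.hand_in(): hands the job in, once; it reports no verdict.
The state is a dict: "clock": time; "qpos": joint angles; "qvel": joint speeds; "tau": joint torques, N m; "tcp_pos": TCP position; "tool_rot": TCP orientation; "force": force on the tool from outside, world axes, zero at the start; "ft_torque": the same for the moment, N m; "grip_width": opening from 0.0 (shut) to 1.0 (fully open).
Only numpy, scipy, OpenCV 4.12 (cv2) and the standard library are available. Lean on these libraries where they do the work, as an engineer would, in place of code of your own. Each camera call takes 0.05 s, during which the arm holds its last target. There are 200 camera calls.

## Task

First turn the focus knob of the inspection camera until its white pointer line points at the black index mark on the ring around it. Then pick up the larger, oblong heat sink, carry it over the tall parts of the circuit board and finish still holding it level, at rest, squarely over the oblong metal-topped chip in the middle of the board, long side along long side, hovering about 8 mm above the chip for the camera to check the gap. Neither the heat sink nor the robot may touch the board, its parts or its holder at any time; leave the knob on its mark and everything else where it is.

Things in the scene. Friction and masses are not known exactly. Their poses are not given: they have to be found in the camera images.
- focus (a joint): focus knob, upright axis, on top of a white box 130 x 130 x 50 mm high. Value in rad, grows clockwise seen from above, range 0 to 2.4; the mark lies clockwise of the start by 0.5 to 1.35 rad, so one grasp is enough. Light friction (0.03 N m), no spring: it stays where it is left.
- knob_grip (a point): on the knob's axis, 27 mm above the top of the white box. The knob is a grey round skirt, 52 mm across and 6 mm high, with a black upright bar across it, 46 mm long, 12 mm wide, running from 6 mm to 34 mm above the box top; pinch the bar across its 12 mm width. Own x axis: along the bar towards the pointer end (a white line on the bar's top and on the skirt); z up.
- knob_pointer (a point): the pointer's end at the skirt's rim, 26 mm from the knob's axis, 6 mm above the box top; turns with the knob.
- index_mark (a point): inner end of the black index mark (18 mm long, 4 mm wide, 4 mm high, pointing outward) on the flat aluminium ring around the knob, 30 mm from the knob's axis, 4 mm above the box top. Own x axis: from the knob's axis outward along the mark. The mark does not move; the knob's pointer must point at it, x axis along x axis.
- heatsink_center (a point): centre, half-way up, of the oblong aluminium heat sink: 50 mm long (own x), 36 mm wide (own y), 42 mm high (own z, up), 70 to 130 g, base 6 mm thick with six upright fins running along x; the two outer fins are its 36 mm wide gripping faces. Its underside is 21 mm below this point. It stands loose on the table.
- chip (a point): centre of the top face of the chip, the target: oblong black package 50 mm long (own x) x 36 mm wide (own y) with a bare metal top, 4 mm above the circuit board and 20 mm above the table; z up. Fixed, in the middle of the board. Nothing as high as its top stands nearer than 49 mm to its centre.
- board: green circuit board in a fixed metal holder, 170 (x) x 200 mm (y); origin at table height below the chip, axes as the chip's. Heights above the table: four capacitors 16 mm across at y = +66, 46 mm; upright module 80 x 8 mm at y = -62, 48 mm; terminal row 60 mm long at x = +60 and two coils at x = -58 mm, 32 mm; holder jaws 16 mm wide at y = +-96, 36 mm, screw heads on them 42 mm.
- small_heatsink: small square finned aluminium block, 28 x 28 mm, 16 mm high, loose near the heat sink; a bystander, not the one to use; origin at the centre of its underside
- solder_reel: grey plastic reel standing upright, 52 mm across, 46 mm high; bystander; origin at the centre of its underside
- flux_bottle: small white bottle with black cap, 40 mm across, 85 mm high; bystander; origin at the centre of its underside
- screwdriver: screwdriver lying flat, 150 mm long; bystander
- brush: small brush lying flat, 150 mm long; bystander
- tin: flat round tin, 60 mm across, 40 mm high; bystander; origin at the centre of its underside
- screw_tray: open black tray, 90 x 70 mm, 22 mm high; bystander; origin at the centre of its underside
Not all that is in view belongs to the job. What is shaped like the part that bears heatsink_center but pink is not meant.

How it is judged:
By the outcome, as a careful person would: the job done as asked, in the order asked, and still so for the second after the job is handed in, while the arm keeps its last pose, push and grip.
It also fails if it takes over 58 s, if anything falls off the work surface, if the arm or the gripper's body presses on something with over 40 N, if the wrist force passes 120 N, or if a joint passes its speed limit or range.

## Working session

There is one attempt and no reset: what is moved stays moved. The work goes in short steps, Python scripts to look and compute and a tool call to move; the robot and the scene stay as the last step left them, time stands still between calls to the robot, and variables do not carry over. Pictures are saved under pics/ and viewed, about 8 in all and at most 12, crops included, and the job is handed in when it is done.

Besides the shell and the picture viewer there is one more tool, called after ">>>" as name(argument=value, ...) on one line, values as JSON. play_rows: Moves the arm, as the interface text tells. Its arguments: {"type":"object","properties":{"plan":{"type":"string"},"fingers":{"type":"number"},"grip_force":{"type":"number"}},"required":["plan"]}

```bash
mkdir -p pics
cat > h.py <<'E'
import numpy as np, cv2
from station import sensors, optics, manip
from scipy.spatial.transform import Rotation as Rot
def ray(P,u,v,z):
    R=np.array(P['R']);t=np.array(P['t']);C=-R.T@t
    d=R.T@np.array([(u-P['cx'])/P['fx'],(v-P['cy'])/P['fy'],1.])
    return C+d*(z-C[2])/d[2]
def proj(P,X):
    c=np.array(P['R'])@np.array(X,float)+np.array(P['t']);return P['fx']*c[0]/c[2]+P['cx'],P['fy']*c[1]/c[2]+P['cy']
def cam(P):
    R=np.array(P['R']);return -R.T@np.array(P['t'])
E
python3 - <<'E'
from h import *
s=sensors.get_state();print(s)
for n in ['scene','side','wrist']:
    P=optics.camera_params(n);I=optics.read_camera(n);cv2.imwrite(f'pics/{n}0.png',I);np.save(f'pics/{n}0P.npy',P,allow_pickle=True)
    print(n,cam(P),np.array(P['R']).round(3).tolist(),P['fx'],P['cx'],P['cy'])
E
```

```text
{'clock': 0.0, 'qpos': array([ 0.10549064,  0.50837333, -0.23751975,  1.50115612,  0.12572633,
        1.14890884, -0.15478412]), 'qvel': array([ 0.00065827, -0.00018384, -0.00016864,  0.00060593, -0.00153724,
       -0.00104192, -0.00031375]), 'tau': array([ 1.19726570e-03, -6.20588279e+01, -2.18696728e+00, -2.49655455e+01,
        1.23123583e-02,  1.21321963e-02,  2.04169703e-05]), 'tcp_pos': array([ 6.24482429e+02, -8.43920108e-02,  2.30399436e+02]), 'tool_rot': array([ 9.99999571e-01,  2.58037645e-05, -9.25904780e-04,  2.99386848e-05]), 'force': array([0.8834619 , 0.07264788, 0.23767688]), 'ft_torque': array([0.01257512, 0.03356213, 0.01961613]), 'grip_width': 1.001077285985847}
scene [1506.5736902  -393.15218578 1087.70334338] [[0.4, 0.917, -0.012], [0.643, -0.29, -0.709], [-0.653, 0.276, -0.705]] 489.59974005604073 321.0872873235565 196.40870917838026
side [386.65047484 842.88631891 587.62681471] [[-0.982, -0.188, -0.008], [-0.087, 0.491, -0.867], [0.167, -0.851, -0.499]] 405.0585666320231 326.4140219659669 197.47514218238584
wrist [623.94855458  81.87375082 372.70779006] [[1.0, 0.0, -0.002], [0.001, -0.947, 0.32], [-0.002, -0.32, -0.947]] 287.27005797087713 319.25258213121856 194.95661981600716
```

View pics/scene0.png

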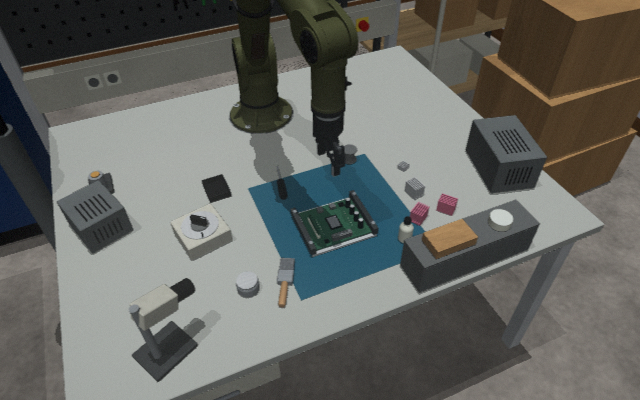

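View pics/wrist0.png

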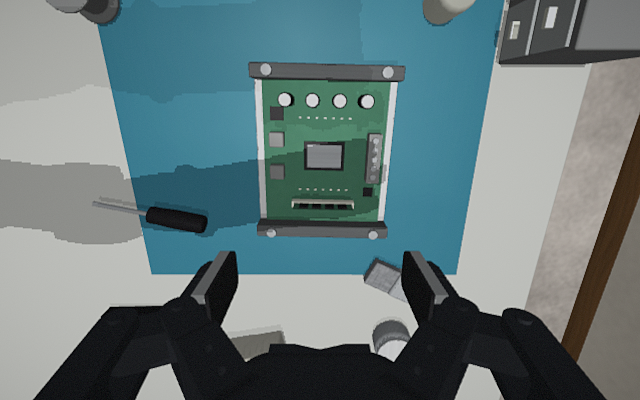

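View pics/side0.png

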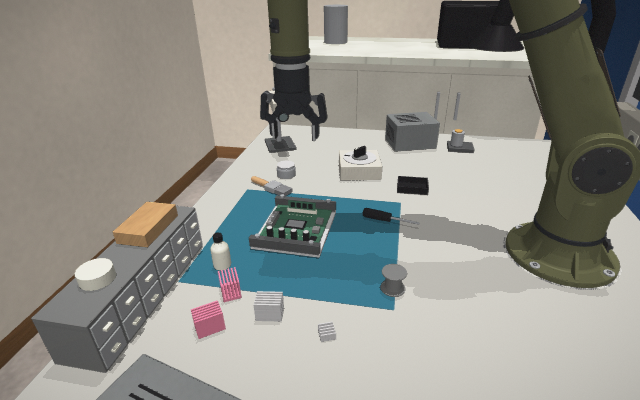

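The scene picture shows the knob box at (201,230), the heat sink at (414,188), two pink decoys at (420,213) and (447,204), and the chip at (333,223). The wrist view shows the chip at (323,156). The side view shows the knob at (360,155) and the heat sink at (268,306).

Run:
```python
from h import *
P={n:np.load(f'pics/{n}0P.npy',allow_pickle=True).item() for n in ['scene','side','wrist']}
print('knob',ray(P['scene'],199,219,80).round(),ray(P['side'],360,150,80).round())
print('hs',ray(P['scene'],414,185,42).round(),ray(P['side'],268,297,42).round())
print('small',ray(P['scene'],403,165,16).round(),ray(P['side'],327,328,16).round())
print('pink',ray(P['scene'],420,208,42).round(),ray(P['scene'],447,200,42).round())
print('chip',ray(P['wrist'],323,156,20).round(1))
print('reel',ray(P['scene'],349,158,0).round(),'bottle',ray(P['scene'],405,238,0).round(), ray(P['side'],221,268,0).round())
I=cv2.imread('pics/scene0.png');J=cv2.imread('pics/wrist0.png')
a=cv2.resize(I[195:265,160:250],None,fx=6,fy=6,interpolation=2)
b=cv2.resize(I[145:230,370:470],None,fx=5,fy=5,interpolation=2)
h=max(a.shape[0],b.shape[0]);f=lambda x:cv2.copyMakeBorder(x,0,h-x.shape[0],0,0,0)
cv2.imwrite('pics/c1.png',cv2.resize(np.hstack([f(a),f(b)]),None,fx=.75,fy=.75))
```

```text
knob [ 515. -347.   80.] [ 509. -336.   80.]
hs [610. 297.  42.] [607. 303.  42.]
small [490. 332.  16.] [488. 334.  16.]
pink [702. 262.  42.] [707. 353.  42.]
chip [627.7  13.6  20. ]
reel [368. 193.   0.] bottle [756. 185.   0.] [756. 193.   0.]
```

View pics/c1.png

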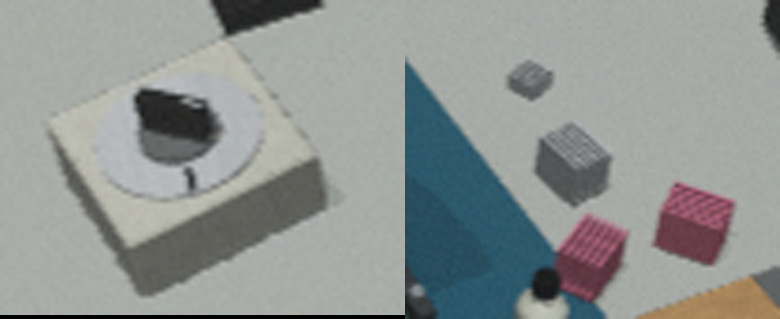

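The crop shows the bar pointing roughly away from the scene camera, with its white line on top and the black index mark on the near side of the ring. I'm moving above the knob to measure it with the wrist camera.

>>> play_rows(plan="-1 3 0 0; -2 6 0 0; -2.8 8.5 0 0; -2.8 8.5 0 0; -2.8 8.5 0 0", fingers=0, grip_force=40)

```text
clock: 0.78
tcp_pos: [525.9, -298.4, 230.7]
tool_rot: [1.0, 0.0, -0.001, -0.0]
force: [1.1, -0.9, 0.7]
grip_width: 0.999
```

>>> play_rows(plan="0 0 0 0; 0 0 0 0")

```text
clock: 1.02
tcp_pos: [525.8, -298.2, 230.4]
tool_rot: [1.0, -0.0, -0.001, -0.001]
force: [-0.1, 0.5, -0.4]
grip_width: 0.999
```

```bash
cat > snap.py <<'E'
import sys
from h import *
n=sys.argv[1];P=optics.camera_params('wrist');I=optics.read_camera('wrist');s=sensors.get_state()
cv2.imwrite(f'pics/{n}.png',I);np.save(f'pics/{n}P.npy',P,allow_pickle=True)
print(s['clock'],s['tcp_pos'].round(1),Rot.from_quat(s['tool_rot']).as_matrix().round(3).tolist(),s['grip_width'],s['force'].round(1))
print(s['qpos'].round(2))
E
python3 snap.py k1
```

```text
1.075 [ 526.4 -297.1  230.5] [[1.0, 0.002, -0.001], [0.002, -1.0, 0.001], [-0.001, -0.001, -1.0]] 0.9976941799173744 [ 0.8  0.8 -0.6]
[ 0.6   0.47 -0.2   1.56  0.1   1.12  0.38]
```

View pics/k1.png

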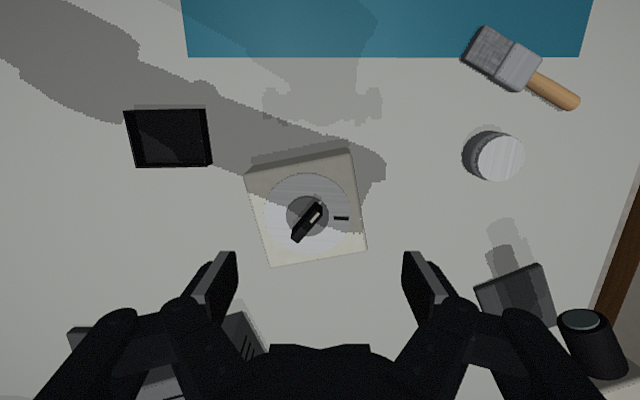

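The knob is at about (308,216), the index mark at (341,218) and the bar runs up-right. I'm enlarging and measuring it.

Run:
```python
from h import *
P=np.load('pics/k1P.npy',allow_pickle=True).item();I=cv2.imread('pics/k1.png')
cv2.imwrite('pics/k1c.png',cv2.resize(I[160:270,240:375],None,fx=5,fy=5,interpolation=cv2.INTER_NEAREST))
g=cv2.cvtColor(I,6);print(g[200:236,290:352:1][::3,::3])
c,l,s,ce=[None]*4
m=((g<45)*255).astype(np.uint8);m[:165]=0;m[262:]=0;m[:,:255]=0;m[:,362:]=0
n,l,s,ce=cv2.connectedComponentsWithStats(m)
for i in range(1,n):
  if s[i,4]>8:
    pts=np.argwhere(l==i)[:,::-1].astype(np.float32);print(s[i],ce[i],cv2.minAreaRect(pts), ray(P,*ce[i],54).round(1))
```

```text
[[126  89  70  75  77  76  78  67  64  61  79 127 125 122 124 124 124 126
  124 125 127]
 [ 99  77  76  74  75  77  70  64   0   7 126  73 129 127 127 125 126 126
  125 125 126]
 [ 79  76  77  76  77  74  63  19   3   4   1  82  88 130 128 129 129 127
  127 128 127]
 [ 74  76  78  75  79  62  29   8  15   9  10  84  69 131 127 127 127 125
  126 124 126]
 [112  99  74  77  62  48   7   4  24  96   1  83  78 131 123 122 124 123
  122 124 124]
 [113 111 112  59  53   4   1  19  78 152  10  82  76 137 131 117 126 127
  126 123 131]
 [110 110  94 104   2  12  16  51 156   8  51  77  75 134 129   7  13  12
   14   4 130]
 [109  95  99   0  14  12  15 163   0  39  77  77  74 133 128 134 133 135
  132 120 122]
 [107  99   8  11  18  19  20  19  48  97  73  75  77 125 126 127 126 128
  126 126 124]
 [100  25   5  16  29  18  17  17 112 106 111  91 176 157 154 127 127 127
  129 127 125]
 [182   7   6  36  36  30  10 115 109 109 105 168 172 173 174 174 159 123
  126 125 124]
 [176  12  29  32  31  19 117 108 108 105 167 175 174 174 174 172 174 175
  173 175 176]]
[291 202  32  41 547] [305.97440585 221.93784278] ((306.4294128417969, 222.08236694335938), (15.076667785644531, 44.25381851196289), 40.601295471191406) [ 508.3 -358.1   54. ]
[334 217  14   3  39] [340.92307692 217.92307692] ((340.5, 218.0), (2.0, 13.0), 90.0) [ 550.4 -352.8   54. ]
```

View pics/k1c.png

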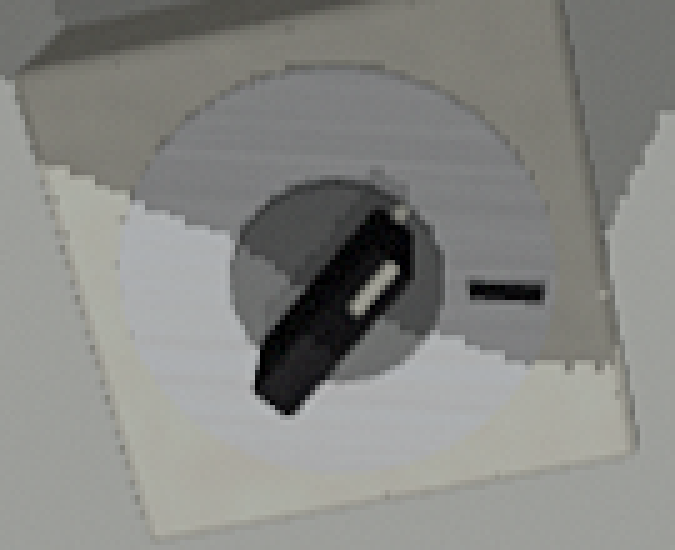

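Run:
```python
from h import *
P=np.load('pics/k1P.npy',allow_pickle=True).item()
f=lambda x,y,z:ray(P,x/5+240-.4,y/5+160-.4,z)
c=f(337.5,280,56);m1,m2=f(470,292,54),f(544,294,54);w1,w2=f(355,306,84),f(394,268,84);r=f(400,214,56)
rg=f(336,268,52) # ring centre est
print('c',c,'ring',rg,'m',m1,m2,np.linalg.norm(m1-c),'w',w1,w2,'r',r,np.linalg.norm((r-c)[:2]))
a=lambda v:np.degrees(np.arctan2(v[1],v[0]))
print('mark',a(m1-c),a(m2-c),a(m2-m1),'bar',a(w2-w1),a(r-c),a(w2-c))
# box corners on top plane: edge dir
print('skirt diam',np.linalg.norm(f(232,280,56)-f(443,280,56)))
# bar edges at top z=84 : right long edge (295,413)->(411,278), left (255,358)... 
print(a(f(411,278,84)-f(295,413,84)))
```

```text
c [ 509.87497421 -349.00856345   56.        ] ring [ 509.36300345 -347.56030023   52.        ] m [ 541.61148769 -352.94593225   54.        ] [ 559.42390127 -353.45516975   54.        ] 32.04230268004852 w [ 514.97730271 -343.42683098   84.        ] [ 523.51871202 -334.46046688   84.        ] r [ 524.77665371 -332.2501535    56.        ] 22.425529115145686
mark -7.072224249517338 -5.128085177018429 -1.6375778626855872 bar 46.39043015540007 48.35631104376864 46.83734683292567
skirt diam 50.31215171689296
51.61619402474451
```

>>> play_rows(plan="-0.2 0.6 1 1; -0.4 1.3 2 2; -0.4 1.3 2.25 3; -0.4 1.3 2.25 4.2; -0.4 1.3 2.25 4.2")

```text
clock: 1.7
tcp_pos: [511.6, -346.8, 140.3]
tool_rot: [0.934, -0.356, -0.001, -0.001]
force: [0.1, -0.3, 0.1]
grip_width: 0.999
```

>>> play_rows(plan="0 0 0 0; 0 0 0 0")

```text
clock: 1.95
tcp_pos: [512.2, -346.0, 140.5]
tool_rot: [0.935, -0.354, -0.001, -0.001]
force: [0.5, 0.1, -0.2]
grip_width: 1.003
```

```bash
python3 snap.py k2; python3 -c "
import cv2;I=cv2.imread('pics/k2.png');cv2.imwrite('pics/k2c.png',cv2.resize(I[80:280,200:440],None,fx=3.3,fy=3,interpolation=0))"
```

```text
2.0 [ 512.  -346.3  140.5] [[0.748, -0.663, -0.001], [-0.663, -0.748, 0.002], [-0.002, -0.001, -1.0]] 1.0041316093315027 [-0.5 -0.9  1.4]
[ 0.55  0.57  0.01  1.64 -0.01  0.93 -0.17]
```

View pics/k2.png

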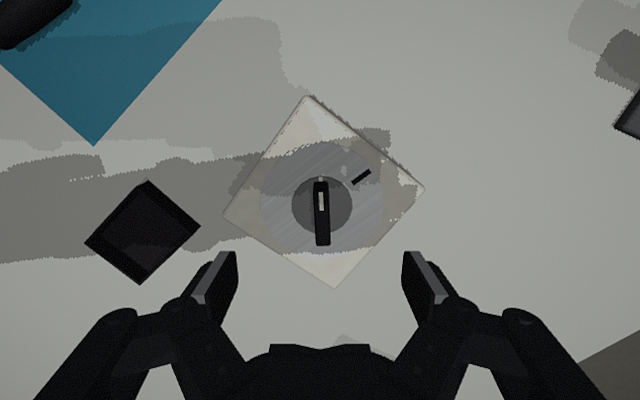

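The bar is now almost vertical in the view, centred near (321,210), with its white line on top at (320,201). The mark is at (361,177).

```bash
cat > kn.py <<'E'
import sys
from h import *
n=sys.argv[1]
P=np.load(f'pics/{n}P.npy',allow_pickle=True).item();I=cv2.imread(f'pics/{n}.png');g=cv2.cvtColor(I,6).astype(float)
a=lambda v:np.degrees(np.arctan2(v[1],v[0]))
u0,v0=proj(P,[509.9,-349,56])
m=((g<50)*255).astype(np.uint8);yy,xx=np.mgrid[:400,:640];m[np.hypot(xx-u0,yy-v0)>75]=0
k,l,s,ce=cv2.connectedComponentsWithStats(m)
def pca(mask,z):
    q=np.array([ray(P,x,y,z)[:2] for y,x in np.argwhere(mask)]);c=q.mean(0);e,V=np.linalg.eigh(np.cov((q-c).T));return c,V[:,1],q
for i in range(1,k):
    if s[i,4]<15: continue
    z=54 if s[i,4]<200 else 84
    c,d,q=pca(l==i,z);t=(q-c)@d;print('dark',s[i],c.round(1),'dir',a(d).round(1),'len',np.ptp(t).round(1))
# white line on bar top: bright pixels enclosed by bar
b=[i for i in range(1,k) if s[i,4]>=200][0]
H=np.zeros_like(m);co,_=cv2.findContours((l==b).astype(np.uint8),0,1);cv2.drawContours(H,co,-1,255,-1)
w=(H>0)&(g>75);c,d,q=pca(w,84);print('line',w.sum(),c.round(1),a(d).round(1))
# skirt boundary by radial scan for dark->bright on plane 56
pts=[]
C=np.array([509.9,-349.5])
for th in np.radians(np.arange(0,360,5)):
    pr=[]
    for r in np.arange(20,33,.25):
        u,v=proj(P,[*(C+r*np.array([np.cos(th),np.sin(th)])),56]);pr.append(cv2.getRectSubPix(g.astype(np.float32),(1,1),(u,v))[0,0])
    dd=np.diff(cv2.GaussianBlur(np.array(pr,np.float32).reshape(1,-1),(5,1),0)[0]);j=dd.argmax()
    if dd[j]>5: pts.append(C+(20+.25*j)*np.array([np.cos(th),np.sin(th)]))
p=np.array(pts)
for _ in range(4):
    A=np.c_[2*p,np.ones(len(p))];x=np.linalg.lstsq(A,(p**2).sum(1),rcond=None)[0];r=np.sqrt(x[2]+x[:2]@x[:2]);e=abs(np.hypot(*(p-x[:2]).T)-r);p=p[e<max(1,2*e.std())]
print('skirt',x[:2].round(1),r.round(1),len(p))
E
python3 kn.py k1; python3 kn.py k2
```

```text
dark [291 201  32  42 562] [ 509.9 -344.7] dir 55.4 len 52.7
dark [334 217  15   3  41] [ 550.4 -352.9] dir 178.9 len 16.9
line 44 [ 519.2 -339. ] 52.0
skirt [ 509.8 -349.5] 25.8 61
dark [351 169  20  16  96] [ 550.6 -353. ] dir 176.7 len 17.3
dark [313 181  18  65 904] [ 512.5 -347.3] dir 50.7 len 51.7
line 83 [ 518.8 -339.5] 51.2
skirt [ 510.1 -350.2] 25.6 62
```

>>> play_rows(plan="0.05 0.15 0.8 -0.25; 0.05 0.15 1.3 -0.25; 0.05 0.15 1.3 -0.25")

```text
clock: 2.38
tcp_pos: [508.5, -351.6, 87.2]
tool_rot: [0.943, -0.334, -0.002, -0.001]
force: [0.3, -0.4, 1.4]
grip_width: 1.002
```

```bash
cat > st.py <<'E'
import sys
from h import *
s=sensors.get_state();R=Rot.from_quat(s['tool_rot']).as_matrix();p=s['tcp_pos']
print('t',round(s['clock'],2),'tcp',p.round(1),'xang',np.degrees(np.arctan2(R[1,0],R[0,0])).round(1),'tilt',R[:,2].round(3),'F',s['force'].round(1),'T',s['ft_torque'].round(2),'w',round(s['grip_width'],3),'q7',s['qpos'].round(2))
if len(sys.argv)>3:
    T=np.array([float(x) for x in sys.argv[1:4]]);d=R.T@(T-p)/40;print('shift units',d.round(2))
    if len(sys.argv)>4: print('turn units',((np.degrees(np.arctan2(R[1,0],R[0,0]))-float(sys.argv[4])+180)%360-180).round(1)/10)
E
python3 st.py 510 -350 61 -39
```

```text
t 2.38 tcp [ 508.5 -351.6   87.2] xang -39.0 tilt [-0.003  0.004 -1.   ] F [ 0.3 -0.4  1.4] T [0.02 0.01 0.03] w 1.002 q7 [ 0.57  0.63 -0.01  1.7   0.    0.82 -0.12]
shift units [ 0.01 -0.05  0.66]
turn units -0.0
```

>>> play_rows(plan="0 -0.05 0.35 0; 0 -0.05 0.65 0; 0 -0.05 0.65 0")

```text
clock: 2.75
tcp_pos: [509.2, -349.4, 60.2]
tool_rot: [0.943, -0.334, -0.003, -0.002]
force: [-0.4, 0.5, 0.5]
grip_width: 0.999
```

>>> play_rows(plan="0 0 0 0; 0 0 0 0; 0 0 0 0; 0 0 0 0; 0 0 0 0", fingers=255, grip_force=40)

```text
clock: 3.38
tcp_pos: [510.3, -350.4, 60.7]
tool_rot: [0.943, -0.334, -0.002, -0.001]
force: [3.8, -3.2, -1.0]
grip_width: 0.13
```

```bash
python3 st.py 510 -350 61 -94
```

```text
t 3.38 tcp [ 510.3 -350.4   60.7] xang -39.0 tilt [-0.002  0.003 -1.   ] F [ 3.8 -3.2 -1. ] T [-0.6  -0.7   0.02] w 0.13 q7 [ 0.57  0.67 -0.01  1.72  0.01  0.76 -0.12]
shift units [-0.01 -0.   -0.01]
turn units 5.5
```

>>> play_rows(plan="0 0 0 0.6; 0 0 0 1.2; 0 0 0 1.8; 0 0 0 2.4; 0 0 0 3")

```text
clock: 4.0
tcp_pos: [510.4, -350.3, 60.7]
tool_rot: [0.823, -0.568, -0.002, -0.001]
force: [0.5, -0.9, -2.0]
grip_width: 0.13
```

```bash
python3 st.py 510 -350 61 -94
```

```text
t 4.0 tcp [ 510.4 -350.3   60.7] xang -69.2 tilt [-0.002  0.003 -1.   ] F [ 0.5 -0.9 -2. ] T [-0.09 -0.23 -0.  ] w 0.13 q7 [ 0.48  0.67  0.14  1.72 -0.13  0.76 -0.52]
shift units [-0.01  0.01 -0.01]
turn units 2.48
```

>>> play_rows(plan="0 0 0 0.6; 0 0 0 1.2; 0 0 0 1.8; 0 0 0 2.5; 0 0 0 2.5")

```text
clock: 4.62
tcp_pos: [510.4, -350.2, 60.7]
tool_rot: [-0.681, 0.732, 0.002, 0.0]
force: [1.2, -1.8, -0.3]
grip_width: 0.132
```

>>> play_rows(plan="0 0 0 0; 0 0 0 0; 0 0 0 0; 0 0 0 0", fingers=0)

```text
clock: 5.12
tcp_pos: [510.4, -350.2, 60.7]
tool_rot: [-0.681, 0.732, 0.002, 0.0]
force: [0.1, -0.5, -0.4]
grip_width: 0.965
```

>>> play_rows(plan="0 0 -0.7 0; 0 0 -1.4 0; 0 0 -2 0; 0 0 -2 0")

```text
clock: 5.62
tcp_pos: [511.4, -351.2, 142.6]
tool_rot: [-0.681, 0.732, 0.0, 0.001]
force: [-0.1, -1.0, -0.2]
grip_width: 0.999
```

```bash
python3 snap.py k3; python3 kn.py k3;python3 st.py; python3 -c "
import cv2;I=cv2.imread('pics/k3.png');cv2.imwrite('pics/k3c.png',cv2.resize(I[110:290,230:410],None,fx=3.3,fy=3.3,interpolation=0))"
```

```text
5.675 [ 510.8 -350.6  141.2] [[-0.072, -0.997, -0.001], [-0.997, 0.072, 0.003], [-0.002, 0.001, -1.0]] 1.000209339938016 [-0.3  0.4 -0.1]
[ 0.38  0.59  0.3   1.64 -0.21  0.94 -0.88]
dark [316 142   5  22  89] [ 550.9 -353.2] dir 176.2 len 17.1
dark [311 176  16  64 892] [ 513.6 -351.3] dir 175.6 len 50.7
line 83 [ 525.2 -352. ] 177.7
skirt [ 510.4 -351. ] 25.6 62
t 5.67 tcp [ 510.8 -350.6  141.2] xang -94.1 tilt [-0.001  0.003 -1.   ] F [-0.3  0.4 -0.1] T [ 0.04 -0.01 -0.02] w 1.0 q7 [ 0.38  0.59  0.3   1.64 -0.21  0.94 -0.88]
```

View pics/k3c.png

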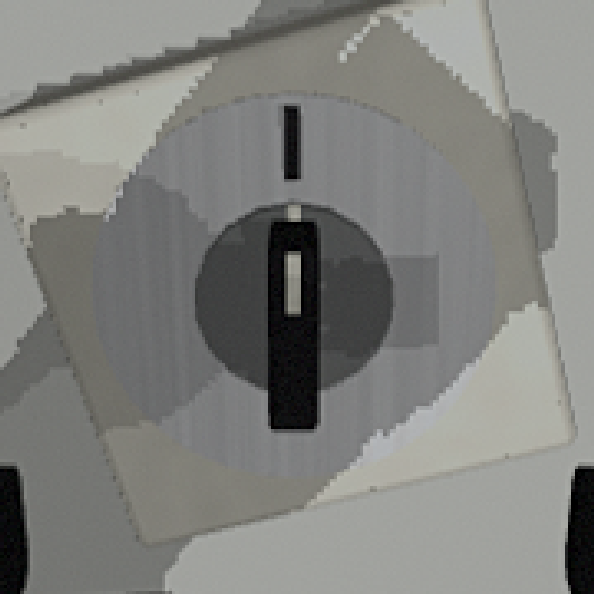

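The pointer line (294,211) and the mark (292,143) line up to within about 1°. The knob is done, so next is the heat sink.

>>> play_rows(plan="-0.5 0 -1.2 -1; -2 -0.2 -2.25 -2; -3.5 -0.3 -2.25 -3; -5 -0.4 -2.25 -4; -6.5 -0.5 -2.25 -5")

```text
clock: 6.3
tcp_pos: [548.9, -93.1, 230.9]
tool_rot: [0.928, -0.373, -0.002, -0.001]
force: [1.1, -0.6, 0.4]
grip_width: 1.002
```

```bash
python3 st.py 608 300 230 0
```

```text
t 6.3 tcp [548.9 -93.1 230.9] xang -43.8 tilt [-0.002  0.003 -1.   ] F [ 1.1 -0.6  0.4] T [ 0.03 -0.05 -0.03] w 1.002 q7 [ 0.08  0.4   0.07  1.68 -0.03  1.06 -0.61]
shift units [-5.74 -8.12  0.05]
turn units -4.38
```

>>> play_rows(plan="-0.9 -1.2 0 -1; -1.7 -2.4 0 -2; -2.5 -3.6 0 -3; -3.4 -4.8 0 -4; -4.3 -6 0 -4.4")

```text
clock: 6.92
tcp_pos: [590.6, 200.7, 230.3]
tool_rot: [1.0, 0.004, -0.002, -0.001]
force: [0.4, 0.1, 0.1]
grip_width: 1.003
```

```bash
python3 st.py 608 300 230 0
```

```text
t 6.92 tcp [590.6 200.7 230.3] xang 0.4 tilt [-0.004  0.003 -1.   ] F [0.4 0.1 0.1] T [ 0.04 -0.06 -0.05] w 1.003 q7 [-0.26  0.5  -0.17  1.5   0.09  1.14 -0.44]
shift units [ 0.45 -2.48  0.01]
turn units 0.04
```

>>> play_rows(plan="0.2 -1.2 0 0; 0.45 -2.4 0 0; 0.45 -2.5 0 0; 0.45 -2.5 0 0; 0.45 -2.5 0 0")

```text
clock: 7.55
tcp_pos: [608.1, 298.8, 230.1]
tool_rot: [1.0, 0.003, -0.002, -0.001]
force: [-0.2, -1.5, -0.1]
grip_width: 1.001
```

```bash
python3 snap.py s1; python3 -c "
import cv2;I=cv2.imread('pics/s1.png');cv2.imwrite('pics/s1c.png',cv2.resize(I[20:330,120:520],None,fx=1.9,fy=1.9,interpolation=0))"
```

```text
7.6 [608.2 298.9 230.4] [[1.0, 0.005, -0.004], [0.005, -1.0, 0.002], [-0.004, -0.002, -1.0]] 0.9971347410449604 [0.7 0.2 0.7]
[-0.4   0.59 -0.17  1.34  0.1   1.22 -0.57]
```

View pics/s1c.png

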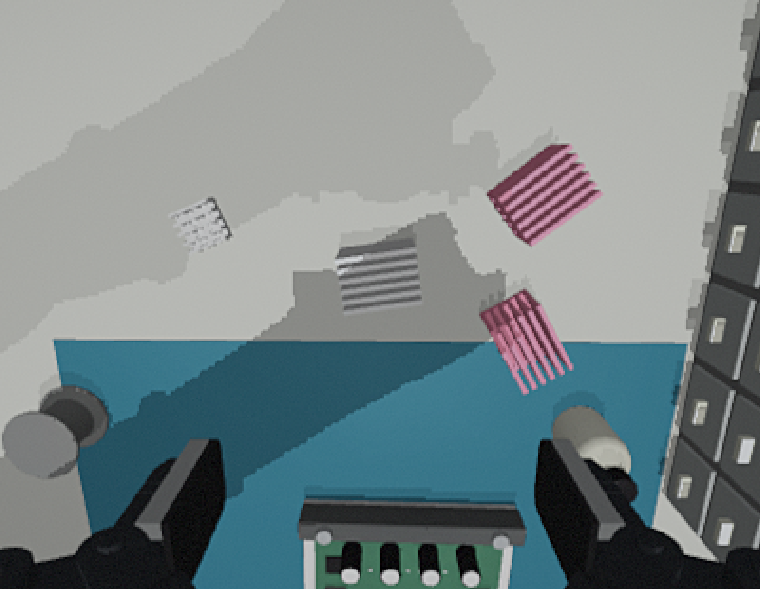

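The crop shows the grey heat sink at (381,280) with its fins nearly horizontal and the right end slightly higher. The small sink is at (202,222) and the pink decoys at (545,195) and (527,340). I'll turn the jaws across the fins and take a closer look.

```bash
python3 - <<'E'
from h import *
P=np.load('pics/s1P.npy',allow_pickle=True).item()
f=lambda x,y,z:ray(P,x/1.9+120-.4,y/1.9+20-.4,z)
q=[f(*c,42) for c in [(345,313),(421,303),(415,250),(337,259)]]
q=np.array(q);print(q.round(1),q.mean(0));
for i in range(4): d=q[(i+1)%4]-q[i];print(np.hypot(*d[:2]),np.degrees(np.arctan2(d[1],d[0])))
E
python3 st.py 608 300 150 97
```

```text
[[584.5 282.6  42. ]
 [632.3 289.5  42. ]
 [627.6 322.8  42. ]
 [580.1 317.   42. ]] [606.1432611  302.99414075  42.        ]
48.24429156677852 8.173195738658173
33.63606963382218 97.90824157445724
47.85964293771669 -173.02389009812916
34.63994978896498 -82.73761792349065
t 7.6 tcp [608.2 298.9 230.4] xang 0.3 tilt [-0.004  0.002 -1.   ] F [0.7 0.2 0.7] T [-0.01 -0.   -0.02] w 0.997 q7 [-0.4   0.59 -0.17  1.34  0.1   1.22 -0.57]
shift units [ 0.   -0.02  2.01]
turn units -9.67
```

>>> play_rows(plan="-0.05 -0.1 0 -1; -0.05 -0.1 0 -2; -0.05 -0.1 0 -3; -0.05 -0.1 0 -4; -0.05 -0.1 0 -5")

```text
clock: 8.22
tcp_pos: [606.5, 301.3, 230.8]
tool_rot: [0.904, 0.427, -0.001, -0.001]
force: [0.7, 0.3, 0.1]
grip_width: 1.002
```

```bash
python3 st.py 606 303 150 97.6
```

```text
t 8.22 tcp [606.5 301.3 230.8] xang 50.5 tilt [-0.004  0.001 -1.   ] F [0.7 0.3 0.1] T [-0.01 -0.05 -0.02] w 1.002 q7 [-0.28  0.61 -0.4   1.34  0.23  1.24  0.19]
shift units [ 0.03 -0.03  2.02]
turn units -4.71
```

>>> play_rows(plan="0.05 0 0.6 -1; 0.05 0 1.2 -2; 0.05 0 1.8 -3; 0.05 0 2 -4; 0.05 0 2 -4.7")

```text
clock: 8.85
tcp_pos: [607.6, 301.0, 149.9]
tool_rot: [0.658, 0.753, -0.002, -0.002]
force: [1.0, -0.8, 0.5]
grip_width: 0.998
```

>>> play_rows(plan="0 0 0 0; 0 0 0 0")

```text
clock: 9.1
tcp_pos: [608.0, 299.8, 150.1]
tool_rot: [0.66, 0.752, -0.002, -0.001]
force: [-0.3, 0.2, 0.5]
grip_width: 0.996
```

```bash
python3 snap.py s2; python3 st.py 606 303 150 97.6;python3 -c "
import cv2;I=cv2.imread('pics/s2.png');cv2.imwrite('pics/s2c.png',cv2.resize(I[120:270,240:390],None,fx=4,fy=4,interpolation=0))"
```

```text
9.15 [607.9 300.2 150.2] [[-0.13, 0.991, -0.004], [0.991, 0.13, -0.001], [0.0, -0.004, -1.0]] 1.0026020825764799 [ 0.1 -0.2 -0.7]
[-0.17  0.7  -0.59  1.45  0.41  1.12  0.86]
t 9.15 tcp [607.9 300.2 150.2] xang 97.5 tilt [-0.004 -0.001 -1.   ] F [ 0.1 -0.2 -0.7] T [ 0.03 -0.07  0.04] w 1.003 q7 [-0.17  0.7  -0.59  1.45  0.41  1.12  0.86]
shift units [ 0.07 -0.04  0.01]
turn units -0.01
```

View pics/s2c.png

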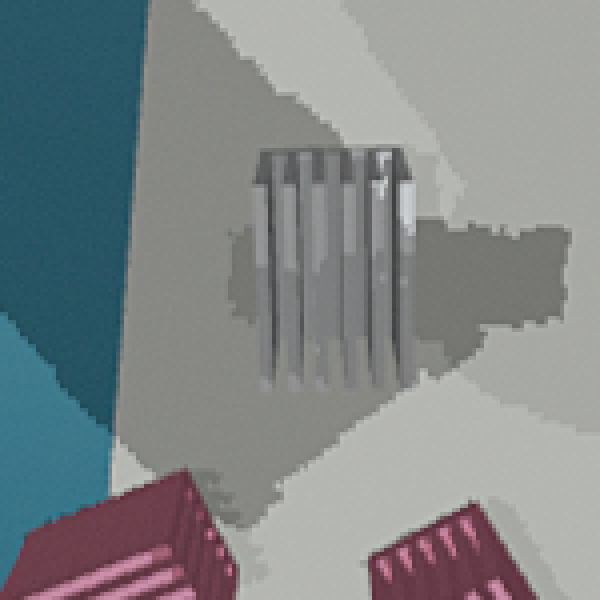

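The top face's corners in the crop are at about (254,183), (413,181), (413,387) and (261,390).

```bash
python3 - <<'E'
from h import *
P=np.load('pics/s2P.npy',allow_pickle=True).item()
f=lambda x,y,z:ray(P,x/4+240-.5,y/4+120-.5,z)
q=np.array([f(*c,42) for c in [(254,183),(414,181),(413,387),(261,390)]])
print(q.round(1),q.mean(0));
for i in range(4): d=q[(i+1)%4]-q[i];print(np.hypot(*d[:2]).round(1),np.degrees(np.arctan2(d[1],d[0])).round(1))
c=q.mean(0)
print('back bottom edge z0 mid',f(333,150,6))
# chip from wrist0
P=np.load('pics/wrist0P.npy',allow_pickle=True).item();I=cv2.imread('pics/wrist0.png')
hsv=cv2.cvtColor(I,40);roi=np.zeros((400,640),np.uint8);roi[135:175,295:352]=1
for nm,m in [('pkg',(hsv[...,1]<70)),('metal',(hsv[...,1]<70)&(hsv[...,2]>90))]:
    m=(m&(roi>0)).astype(np.uint8);n,l,s,ce=cv2.connectedComponentsWithStats(m);i=1+s[1:,4].argmax()
    co,_=cv2.findContours((l==i).astype(np.uint8),0,1);w=np.array([ray(P,*p[0],20)[:2] for p in co[0]],np.float32);print(nm,s[i],cv2.minAreaRect(w))
E
python3 st.py 606 303 40 97.6
```

```text
[[582.9 281.6  42. ]
 [577.8 316.8  42. ]
 [626.7 324.3  42. ]
 [632.1 288.8  42. ]] [604.89065923 302.878336    42.        ]
35.5 98.2
49.4 8.7
35.8 -81.3
49.7 -171.7
back bottom edge z0 mid [580.06032015 299.35552231   6.        ]
pkg [ 304  141   41   30 1128] ((628.5166625976562, 13.919378280639648), (35.25453186035156, 49.11613082885742), 88.24919891357422)
metal [307 144  35  24 795] ((628.81884765625, 13.859248161315918), (28.864643096923828, 41.8446159362793), 89.22334289550781)
t 9.15 tcp [607.9 300.2 150.2] xang 97.5 tilt [-0.004 -0.001 -1.   ] F [ 0.1 -0.2 -0.7] T [ 0.03 -0.07  0.04] w 1.003 q7 [-0.17  0.7  -0.59  1.45  0.41  1.12  0.86]
shift units [ 0.07 -0.03  2.76]
turn units -0.01
```

>>> play_rows(plan="0.08 -0.06 0.6 -0.1; 0.08 -0.06 1.2 -0.1; 0.08 -0.06 1.8 -0.1; 0.08 -0.06 1.8 -0.1; 0.08 -0.06 1.8 -0.1")

```text
clock: 9.78
tcp_pos: [605.3, 303.5, 79.4]
tool_rot: [0.653, 0.757, -0.001, -0.001]
force: [-0.2, -0.7, 0.3]
grip_width: 0.998
```

```bash
python3 st.py 605 303 13 98.4
```

```text
t 9.78 tcp [605.3 303.5  79.4] xang 98.5 tilt [-0.003  0.    -1.   ] F [-0.2 -0.7  0.3] T [-0.02 -0.01  0.01] w 0.998 q7 [-0.19  0.77 -0.57  1.53  0.46  0.98  0.83]
shift units [-0.01 -0.    1.66]
turn units 0.01
```

>>> play_rows(plan="0 0 0.5 0; 0 0 1 0; 0 0 1.4 0; 0 0 1.65 0; 0 0 1.65 0")

```text
clock: 10.4
tcp_pos: [604.5, 303.3, 12.2]
tool_rot: [0.653, 0.757, -0.002, -0.002]
force: [0.0, -1.0, 0.7]
grip_width: 0.999
```

>>> play_rows(plan="0 0 0 0; 0 0 0 0; 0 0 0 0; 0 0 0 0; 0 0 0 0", fingers=255, grip_force=40)

```text
clock: 11.02
tcp_pos: [604.9, 303.5, 12.8]
tool_rot: [0.653, 0.757, -0.001, -0.001]
force: [-0.1, -1.5, 5.3]
grip_width: 0.414
```

```bash
python3 st.py 605 303 13 98.4
```

```text
t 11.03 tcp [604.9 303.5  12.8] xang 98.5 tilt [-0.004 -0.    -1.   ] F [-0.1 -1.5  5.3] T [-0.13  0.09 -0.03] w 0.414 q7 [-0.21  0.85 -0.53  1.58  0.52  0.87  0.79]
shift units [-0.01  0.   -0.  ]
turn units 0.01
```

>>> play_rows(plan="0 0 -0.3 0; 0 0 -0.8 0; 0 0 -1.6 0; 0 0 -2.5 0; 0 0 -3.4 0")

```text
clock: 11.65
tcp_pos: [605.2, 303.6, 151.3]
tool_rot: [0.653, 0.757, -0.001, -0.001]
force: [0.8, 0.2, -0.9]
grip_width: 0.419
```

>>> play_rows(plan="0 0 0 0; 0 0 0 0")

```text
clock: 11.9
tcp_pos: [605.1, 303.4, 151.6]
tool_rot: [0.653, 0.757, -0.001, -0.001]
force: [-0.6, 0.7, -0.6]
grip_width: 0.411
```

```bash
python3 snap.py g1; python3 st.py 629 14 150 90
python3 - <<'E'
from h import *
for n in ['scene','side']:
    I=optics.read_camera(n);P=optics.camera_params(n);cv2.imwrite(f'pics/g_{n}.png',I);u,v=map(int,proj(P,[605,303,150]));print(u,v)
    c=I[max(v-50,0):v+50,u-50:u+50];cv2.imwrite(f'pics/gc_{n}.png',cv2.resize(c,(390,390),interpolation=0))
W=cv2.imread('pics/g1.png')[100:400,180:460]
cv2.imwrite('pics/gall.png',cv2.resize(np.hstack([cv2.imread('pics/gc_scene.png'),cv2.imread('pics/gc_side.png')]),(780,390)))
E
```

```text
11.95 [604.8 303.1 150.7] [[-0.147, 0.989, -0.004], [0.989, 0.147, -0.0], [0.0, -0.004, -1.0]] 0.4146322915037093 [ 1.  -0.9 -2.6]
[-0.18  0.7  -0.6   1.45  0.42  1.12  0.87]
t 11.95 tcp [604.8 303.1 150.7] xang 98.5 tilt [-0.004 -0.    -1.   ] F [ 1.  -0.9 -2.6] T [0.   0.02 0.  ] w 0.415 q7 [-0.18  0.7  -0.6   1.45  0.42  1.12  0.87]
shift units [-7.24 -0.47  0.02]
turn units 0.85
419 156
264 251
```

View pics/gall.png

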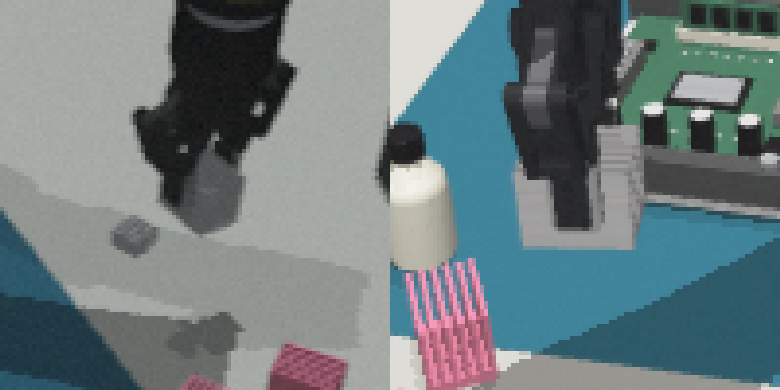

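The heat sink is held level and roughly centred in the jaws: its bottom edge spans 518 to 637 in the side crop, with the finger at 553 to 592. I'll carry it part way and measure the chip from there.

>>> play_rows(plan="-0.7 0 -0.3 0.2; -1.6 0 -0.5 0.4; -2.6 0 -0.5 0.6; -3.6 0 -0.5 0.8; -4.4 0 -0.5 0.9")

```text
clock: 12.68
tcp_pos: [630.5, 126.7, 168.9]
tool_rot: [0.711, 0.703, -0.003, -0.002]
force: [1.0, -0.5, -1.0]
grip_width: 0.417
```

>>> play_rows(plan="0 0 0 0; 0 0 0 0; 0 0 0 0")

```text
clock: 13.05
tcp_pos: [630.0, 128.4, 168.6]
tool_rot: [0.71, 0.704, -0.003, -0.002]
force: [-0.2, -0.0, -1.2]
grip_width: 0.416
```

```bash
python3 snap.py b1; python3 st.py 629 14 170 90
cat > chip.py <<'E'
from h import *
def quad(P,I,u0,v0,r,zt=20):
    hsv=cv2.cvtColor(I,40);g=cv2.cvtColor(I,6)
    for nm,m in [('pkg',(hsv[...,1]<75)),('metal',(hsv[...,1]<75)&(hsv[...,2]>90))]:
        k=np.zeros(g.shape,np.uint8);k[max(int(v0-r),0):int(v0+r),max(int(u0-r*1.4),0):int(u0+r*1.4)]=1
        m=(m&(k>0)).astype(np.uint8);n,l,s,ce=cv2.connectedComponentsWithStats(m,connectivity=4);i=l[int(v0),int(u0)]
        if i==0: print(nm,'miss');continue
        q=np.array([ray(P,x,y,zt)[:2] for y,x in np.argwhere(l==i)],np.float32)
        co,_=cv2.findContours((l==i).astype(np.uint8),0,1);w=np.array([ray(P,*p[0],zt)[:2] for p in co[0]],np.float32)
        e,V=np.linalg.eigh(np.cov((q-q.mean(0)).T));print(nm,s[i],'mean',q.mean(0).round(1),'ang',np.degrees(np.arctan2(V[1,1],V[0,1])).round(1),cv2.minAreaRect(w))
for n,r in [('wrist0',22),('b1',24),('scene0',12),('side0',12)]:
    P=np.load(f'pics/{n}P.npy',allow_pickle=True).item();I=cv2.imread(f'pics/{n}.png');u,v=proj(P,[628.7,13.9,20]);print(n,round(u),round(v));quad(P,I,u,v,r)
E
python3 chip.py
```

```text
13.1 [630.1 128.3 168.8] [[0.009, 1.0, -0.007], [1.0, -0.009, -0.001], [-0.001, -0.007, -1.0]] 0.4160894352602116 [ 0.8 -0.  -1.7]
[ 0.09  0.63 -0.58  1.53  0.37  1.1   0.99]
t 13.1 tcp [630.1 128.3 168.8] xang 89.5 tilt [-0.007 -0.001 -1.   ] F [ 0.8 -0.  -1.7] T [ 0.02 -0.01  0.04] w 0.416 q7 [ 0.09  0.63 -0.58  1.53  0.37  1.1   0.99]
shift units [-2.86 -0.   -0.03]
turn units -0.05
wrist0 324 156
pkg [ 304  141   41   30 1136] mean [628.4  14.2] ang 178.5 ((628.5899658203125, 13.97523307800293), (35.346458435058594, 49.283233642578125), 88.2061996459961)
metal [307 144  35  24 795] mean [628.4  13.9] ang 177.6 ((628.81884765625, 13.859248161315918), (28.864643096923828, 41.8446159362793), 89.22334289550781)
b1 211 182
pkg [ 192  159   39   45 1541] mean [627.2  14.3] ang 178.1 ((627.826904296875, 14.319536209106445), (36.08802795410156, 48.484153747558594), 88.63790893554688)
metal [ 195  162   32   40 1088] mean [628.   13.5] ang 179.6 ((628.3213500976562, 13.59074878692627), (28.862403869628906, 42.76438522338867), 88.80908966064453)
scene0 333 222
pkg [325 215  17  14 147] mean [628.2  14.4] ang 178.4 ((628.7223510742188, 14.396129608154297), (34.58253860473633, 50.18826675415039), 86.28807067871094)
metal miss
side0 296 223
pkg [279 219  28  15 254] mean [633.3  29.1] ang 55.3 ((634.7974243164062, 32.77073669433594), (67.22969055175781, 61.46867370605469), 88.83856964111328)
metal [286 220  19   8 104] mean [629.8  16.9] ang -179.4 ((630.3125, 16.687694549560547), (28.427892684936523, 40.941585540771484), 87.99185943603516)
```

>>> play_rows(plan="-0.6 0 0 0.1; -1.4 0 0 0.1; -2.2 0 0 0.1; -2.86 -0.02 0 0.1; -2.86 -0.02 0 0.1")

```text
clock: 13.72
tcp_pos: [628.2, 9.3, 168.6]
tool_rot: [0.718, 0.696, -0.004, -0.001]
force: [-0.1, 0.4, -1.9]
grip_width: 0.416
```

>>> play_rows(plan="0 0 0.3 0; 0 0 0.8 0; 0 0 1.2 0; 0 0 1.5 0; 0 0 1.5 0")

```text
clock: 14.35
tcp_pos: [627.1, 9.3, 107.4]
tool_rot: [0.718, 0.696, -0.005, -0.002]
force: [-0.7, -0.5, -1.2]
grip_width: 0.412
```

```bash
python3 st.py 628.4 13.9 41 88.5
```

```text
t 14.35 tcp [627.1   9.3 107.4] xang 88.2 tilt [-0.01  -0.004 -1.   ] F [-0.7 -0.5 -1.2] T [-0.   -0.03 -0.02] w 0.412 q7 [ 0.27  0.67 -0.55  1.64  0.41  0.96  1.11]
shift units [0.12 0.04 1.66]
turn units -0.03
```

>>> play_rows(plan="0.12 0.03 0 0; 0.12 0.03 0.3 0; 0.12 0.03 0.7 0; 0.12 0.03 1 0; 0.12 0.03 1 0")

```text
clock: 14.98
tcp_pos: [627.1, 13.7, 65.8]
tool_rot: [0.718, 0.696, -0.006, -0.003]
force: [-0.5, -0.3, -1.0]
grip_width: 0.414
```

```bash
python3 st.py 628.4 13.9 41 88.5
```

```text
t 14.97 tcp [627.1  13.7  65.8] xang 88.2 tilt [-0.012 -0.004 -1.   ] F [-0.5 -0.3 -1. ] T [ 0.03  0.01 -0.02] w 0.414 q7 [ 0.25  0.72 -0.52  1.68  0.45  0.88  1.08]
shift units [0.01 0.04 0.62]
turn units -0.03
```

>>> play_rows(plan="0 0.04 0.2 -0.03; 0 0.04 0.4 -0.03; 0 0.04 0.6 -0.03; 0 0.04 0.61 -0.03; 0 0.04 0.61 -0.03")

```text
clock: 15.6
tcp_pos: [628.5, 13.6, 41.5]
tool_rot: [0.716, 0.698, -0.006, -0.003]
force: [-0.3, -0.4, -1.1]
grip_width: 0.411
```

```bash
python3 st.py 628.4 13.9 41 88.5
python3 - <<'E'
from h import *
out=[]
for n,d,w in [('scene',28,56),('side',38,50)]:
    I=optics.read_camera(n);P=optics.camera_params(n);cv2.imwrite(f'pics/f_{n}.png',I);np.save(f'pics/f_{n}P.npy',P,allow_pickle=True);u,v=map(int,proj(P,[628.4,13.9,30]))
    print(n,u,v);c=I[v-40:v+40,u-40:u+40];out.append(cv2.resize(c,(400,400),interpolation=0))
cv2.imwrite('pics/fin.png',np.hstack(out))
E
```

```text
t 15.6 tcp [628.5  13.6  41.5] xang 88.5 tilt [-0.012 -0.004 -1.   ] F [-0.3 -0.4 -1.1] T [ 0.02 -0.05  0.01] w 0.411 q7 [ 0.24  0.75 -0.51  1.69  0.47  0.84  1.06]
shift units [ 0.01 -0.    0.01]
turn units 0.0
scene 332 219
side 296 219
```

View pics/fin.png

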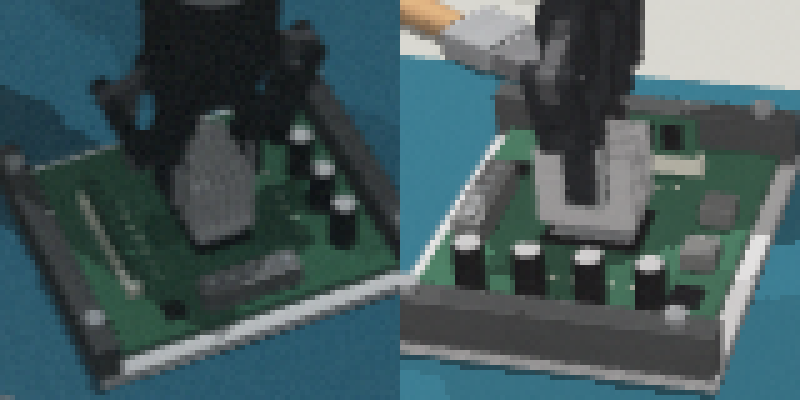

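The final view shows the sink squarely over the chip, with a dark gap under it. In the side crop its bottom edge runs from (537,230) to (645,244). I'll check those corners numerically.

```bash
python3 - <<'E'
from h import *
a=np.radians(-1.5);ex=np.array([np.cos(a),np.sin(a)]);ey=np.array([-ex[1],ex[0]]);c=np.array([628.4,13.9])
def pr(n,pts,off,o):
    P=np.load(f'pics/f_{n}P.npy',allow_pickle=True).item()
    for x,y,z in pts:
        u,v=proj(P,[*(c+x*ex+y*ey),z]);print(n,(x,y,z),'crop',round((u-o[0]+.5)*5+off),round((v-o[1]+.5)*5))
pr('side',[(25,18,28.5),(-25,18,28.5),(25,18,20),(-25,18,20),(-25,-18,28.5)],400,(256,179))
pr('scene',[(25,18,28.5),(25,-18,28.5),(25,18,20),(25,-18,20),(-25,-18,28.5)],0,(292,179))
# fine: sink edges in side image via mask
I=cv2.imread('pics/f_side.png');h=cv2.cvtColor(I,40)
for v in (214,216,218,220,222,224):print(v,h[v,278:312,2].tolist())
E
python3 st.py
```

```text
side (25, 18, 28.5) crop 545 220
side (-25, 18, 28.5) crop 641 231
side (25, 18, 20) crop 546 234
side (-25, 18, 20) crop 642 246
side (-25, -18, 28.5) crop 660 193
scene (25, 18, 28.5) crop 253 226
scene (25, -18, 28.5) crop 195 244
scene (25, 18, 20) crop 252 236
scene (25, -18, 20) crop 195 254
scene (-25, -18, 28.5) crop 162 186
214 [68, 67, 61, 71, 92, 152, 154, 155, 155, 153, 131, 43, 44, 42, 44, 46, 49, 110, 127, 99, 150, 151, 152, 152, 143, 142, 123, 130, 100, 72, 74, 73, 74, 73]
216 [68, 72, 84, 84, 90, 135, 152, 151, 152, 151, 136, 64, 41, 43, 43, 45, 49, 88, 127, 113, 152, 151, 153, 150, 131, 142, 132, 120, 116, 125, 100, 86, 95, 151]
218 [72, 84, 85, 86, 90, 122, 155, 152, 154, 151, 137, 60, 44, 40, 41, 41, 44, 88, 126, 96, 151, 155, 154, 151, 143, 142, 140, 107, 92, 89, 85, 87, 86, 88]
220 [85, 83, 86, 86, 89, 122, 153, 152, 153, 153, 152, 140, 134, 128, 129, 109, 111, 130, 130, 147, 153, 152, 152, 152, 141, 121, 120, 80, 86, 87, 88, 87, 86, 87]
222 [86, 83, 84, 85, 86, 107, 150, 150, 151, 152, 150, 152, 151, 152, 151, 151, 149, 150, 152, 151, 151, 151, 154, 152, 149, 110, 86, 29, 40, 88, 86, 88, 86, 86]
224 [87, 86, 86, 86, 88, 85, 84, 56, 56, 104, 103, 103, 103, 114, 114, 114, 125, 127, 138, 138, 150, 150, 149, 149, 146, 82, 29, 41, 87, 86, 88, 86, 87, 86]
t 15.7 tcp [628.6  13.7  41.7] xang 88.5 tilt [-0.012 -0.004 -1.   ] F [-0.8 -0.5 -0.7] T [-0.01 -0.09  0.01] w 0.417 q7 [ 0.24  0.75 -0.51  1.69  0.47  0.84  1.06]
```

The height and angle agree. The two views suggest the sink sits about 1.3 mm too far along +x in the jaws, so I'll trim that.

>>> play_rows(plan="0 -0.035 0.015 0; 0 -0.035 0.015 0; 0 -0.035 0.015 0")

```text
clock: 16.08
tcp_pos: [627.3, 13.6, 41.3]
tool_rot: [0.716, 0.698, -0.006, -0.003]
force: [-0.3, -0.4, -1.2]
grip_width: 0.413
```

>>> play_rows(plan="0 0 0 0; 0 0 0 0; 0 0 0 0; 0 0 0 0")

```text
clock: 16.58
tcp_pos: [627.3, 13.7, 41.2]
tool_rot: [0.716, 0.698, -0.006, -0.003]
force: [1.0, 0.0, -0.4]
grip_width: 0.417
```

```bash
python3 st.py 627.1 13.9 41 88.5
python3 - <<'E'
from h import *
I=optics.read_camera('side');h=cv2.cvtColor(I,40)
for v in (218,220,222):print(v,h[v,280:306,2].tolist())
I=optics.read_camera('scene');print(I[205:224,184:218].shape)
P=optics.camera_params('scene')
# knob still aligned: dark mark/pointer untouched since k3
print(sensors.get_state()['qvel'].round(3))
E
```

```text
t 16.57 tcp [627.3  13.7  41.2] xang 88.5 tilt [-0.012 -0.004 -1.   ] F [ 1.   0.  -0.4] T [ 0.   -0.    0.02] w 0.417 q7 [ 0.24  0.75 -0.51  1.7   0.47  0.83  1.06]
shift units [ 0.01 -0.    0.01]
turn units 0.0
218 [85, 86, 85, 93, 154, 153, 153, 153, 151, 105, 43, 40, 45, 43, 41, 54, 127, 121, 113, 154, 154, 154, 152, 142, 134, 130]
220 [86, 86, 88, 94, 151, 153, 153, 153, 153, 147, 134, 129, 107, 108, 107, 90, 130, 136, 151, 153, 152, 152, 152, 132, 121, 107]
222 [86, 83, 87, 91, 134, 151, 152, 151, 151, 151, 152, 151, 151, 150, 151, 151, 151, 151, 152, 152, 153, 153, 151, 135, 107, 48]
(19, 34, 3)
[-0.     0.    -0.001 -0.    -0.    -0.002  0.002]
```

The arm is at rest and on target, so I'm handing in.

```bash
python3 -c "
from station import manip;print(manip.hand_in())"
```

```text
the job is handed in; nothing more can be done
None
```

I did both parts in the order asked and handed the job in at about 16.6 s.

- **Knob:** I turned it about 55° clockwise in one grasp. In the wrist picture taken after release, the pointer lined up with the mark to within about 1°. I did not look at it again after that picture.
- **Heat sink:** I picked up the oblong grey one across its outer fins and carried it with at least 130 mm of clearance over the board. It now hovers over the chip, at rest. The jaws are lined up with the chip's long side, measured at −1.5°.
- **Gap:** The underside works out to be about 8.4 mm above the chip. The tool is tilted about 0.7°, which the moves could not correct, so the gap differs by about 0.6 mm from one end to the other.
- **Contact:** The wrist force stayed at the level of the sink's own weight over the board, so nothing suggests contact with the board or its parts.
- **Disagreement between checks:** The side camera put the sink about 1.4 mm off along its length compared with the wrist measurement, so I shifted it 1.3 mm. The side camera's own calibration is off by a few millimetres here, so the centring is good to about 1–2 mm. I did not view a picture after that shift and checked it only from numbers.

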